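Spin-test two cart wheels and set the binding one aside

ROBOT

A 7-joint arm with a two-finger parallel gripper is mounted at the origin on the work surface. World frame = base frame: x ahead of the robot, y to its left, z up, the work surface at z = 0. Lengths are in m, angles in rad, forces in N, time in s.
With the tool pointing down it reaches from about 0.4 to 0.875 m from the base axis. Payload 6.5 kg.
Tool frame: the origin (TCP) lies between the finger pads; the fingertips stand 17 mm ahead of it and the grasp point (between the pads) lies 2 mm behind it; z points along the fingers, y is the line along which they close (so a half turn about z gives the same grasp; the last joint's range is limited). The gripper opens to 85 mm and grips with 20 to 120 N. Pads are 22 mm wide; open, the fingers measure 114 mm over their backs; the gripper's body (76 mm by 85 mm) begins 54 mm behind the grasp point. The pads swing forward as they close: fully open they stand 13 mm farther back than shut.
Start: joints at [-1.201, 0.536, -0.004, 1.538, 0.003, 1.067, -0.071], TCP at [0.274, 0.589, 0.248] pointing down, gripper open.
Joint ranges: [-2.7, 2.7], [-0.37, 2.16], [-1.27, 1.26], [0.24, 2.4], [-1.31, 4.45], [0.19, 1.91], [-2.76, 2.76]. Speed limits (rad/s): [2.39, 2.39, 3.14, 3.14, 3.14, 3.14, 3.14].

INTERFACE

Orientations are given as a unit quaternion [w, x, y, z].
In Python, from station import manip gives the robot as it stands.
- The arm moves only by the tool carry_out, never from a script. Its argument "steps" is a list of rows, each a list of 5 numbers: the opening, from -1 (shut) to 1 (fully open), then the shift along the tool's x, y, z in cm, then the turn about the tool's z in rad. In form: [[gripper, tx, ty, tz, roll], ...]. A call has 1 to 8 rows; each row is the pose to reach, as a shift and turn from the pose commanded when the call began, along the tool's axes at that moment; what a row does not reach only later rows make up. A row lasts 1/8 s, in which the tool goes at most 62.5 mm and 10.7 degrees, less where a joint would pass 70% of its speed; a pose out of reach is approached as far as the arm can. A call with a gripper value outside its range is refused whole. The fingers move at their own pace and stop on an object; "force" is the grip in N (left out, the last holds). Time passes only in rows, so rows that repeat a pose let the fingers close. It gives the time, the measured TCP pose, the force, the opening and the grip force at its end, in the units of the state.
- manip.read_state(): the state, without advancing time (a new reading comes with each control period).
- manip.snapshot(name): name is "side" or "top" or "wrist"; returns a dict with "frame" (480x640x3 uint8, red, green, blue), "fovy" (degrees; the focal length in pixels is half the picture's height over the tangent of half this angle, whatever the lens; pixels are square), "cx", "cy" (the principal point, pixels), "k1" (the pictures are not rectified: a ray, as slopes to the right and down, at radius r is drawn at 1 + k1 r^2 times it, then the intrinsics apply), "R" (3x3) and "t" (3): a world point X has camera coordinates R X + t. Camera axes: x right, y down, z forward; pixel columns grow to the right and rows downward; lengths in m; the calibration is good to about 2 mm. A picture is of the moment at which its call begins. There is no depth.
- manip.hand_in(): hands the job in; it is judged then, once.
The state is a dict: "time": time; "joint_pos": joint angles; "qd": joint speeds; "joint_efforts": joint torques, N m; "eef_pos": TCP position; "orientation": TCP orientation; "force": force on the tool from outside, world axes, zero at the start; "wrist_torque": the same for the moment, N m; "width": finger opening in m; "grasp_force": force on a finger pad.
Only numpy, scipy, OpenCV 4.12 (cv2) and the standard library are available. Lean on these libraries where they do the work, as an engineer would, in place of code of your own. Each camera call takes 0.05 s, during which the arm holds its last target. There are 200 camera calls.

TASK

Hot glue has got into the bearing of one of these two model-cart wheels. Spin each wheel by its red peg to feel which one runs free and which one binds, then lift the binding unit by its post and stand it upright in the blue repair tray. Leave the free-running unit standing on the bench where it is, without lifting it.

Things in the scene. Friction and masses are not known exactly. Their poses are not given: they have to be found in the camera images.
- post_a (a point): wheel unit a, loose, 0.65 kg: wooden block 100 x 100 x 25 mm high with a fixed upright axle post, 20 mm diameter, top 115 mm above the underside; round it, 30 to 52 mm up, runs a wheel 130 mm across (black tyre, yellow face). This point: on the post's axis 98 mm above the underside, a good height to grip the post, clear of the peg; z up, x towards the peg at wheel_a = 0
- wheel_a (a joint): turn of unit a's wheel, rad, 0 at start, counter-clockwise from above positive, no end stops; its red peg (12 mm thick, 54 mm from the axis, top 74 mm above the underside) stands at this angle from the x axis of post_a. Pushed at about 0.1 m/s and let go, a free wheel coasts on for over a second; a binding one (drag about 1 N at the peg) stops at once
- post_b (a point): wheel unit b, loose, 0.65 kg: wooden block 100 x 100 x 25 mm high with a fixed upright axle post, 20 mm diameter, top 115 mm above the underside; round it, 30 to 52 mm up, runs a wheel 130 mm across (black tyre, yellow face). This point: on the post's axis 98 mm above the underside, a good height to grip the post, clear of the peg; z up, x towards the peg at wheel_b = 0
- wheel_b (a joint): turn of unit b's wheel, rad, 0 at start, counter-clockwise from above positive, no end stops; its red peg (12 mm thick, 54 mm from the axis, top 74 mm above the underside) stands at this angle from the x axis of post_b. Pushed at about 0.1 m/s and let go, a free wheel coasts on for over a second; a binding one (drag about 1 N at the peg) stops at once
- tray: blue open repair tray, 220 x 220 mm and 40 mm high, fixed to the bench, walls and floor 5 mm thick; origin at the centre of its underside, x and y along its sides, z up
There are look-alikes about, which are no part of the job. What is shaped like the part that bears post_b but green or orange is not meant.

How it is judged:
On the way:
1. both wheels have been turned by more than 0.5 rad (either way, in either order) ((value of joint wheel_a above 0.5 rad or value of joint wheel_a below -0.5 rad) and (value of joint wheel_b above 0.5 rad or value of joint wheel_b below -0.5 rad)), for 0.1 s.
At the end, for the whole second after the job is handed in: the unit with the binding wheel stands upright (within 10 degrees) on the floor of the tray, its post within 60 mm of the tray's centre, and the unit with the free-running wheel stands upright (within 10 degrees) on the bench within 50 mm of where it was (horizontal distance between binding_unit and tray below 0.06 m and height (world z) of binding_unit below 0.017 m and angle between each of binding_unit, free_unit's own z axis and vertical below 0.17 rad and distance of free_unit from where it was at the start of the episode below 0.05 m); the robot touches nothing.
It fails at once if the free-running unit is lifted more than 25 mm (height (world z) of free_unit above 0.025 m).
It also fails if it takes over 64 s, if anything falls off the work surface, if the arm or the gripper's body presses on something with over 40 N, if the wrist force passes 120 N, or if a joint passes its speed limit or range.

## Working session

There is one attempt and no reset: what is moved stays moved. The work goes in short steps, Python scripts to look and compute and a tool call to move; the robot and the scene stay as the last step left them, time stands still between calls to the robot, and variables do not carry over. Pictures are saved under pics/ and viewed, at most 10 in all, crops included, and the job is handed in when it is done.

Besides the shell and the picture viewer there is one more tool, called after "Call:" in YAML: its name, and indented under it one key for each argument. carry_out: Moves the arm, as the interface text tells. Its arguments: {"type":"object","properties":{"steps":{"type":"array"},"force":{"type":"number"}},"required":["steps"]}

```bash
ls; mkdir -p pics; cat > h.py <<'E'
import numpy as np, cv2
from station import manip
def snap(n):
    s=manip.snapshot(n); s['R']=np.array(s['R']); s['t']=np.array(s['t']); return s
def K(s):
    f=240/np.tan(np.radians(s['fovy'])/2); return f
def ray(s,u,v):
    f=K(s); d=np.array([(u-s['cx'])/f,(v-s['cy'])/f]); x=d.copy()
    for _ in range(20): x=d/(1+s['k1']*(x@x))
    return -s['R'].T@s['t'], s['R'].T@np.array([x[0],x[1],1])
def onz(s,u,v,z):
    c,r=ray(s,u,v); return c+r*(z-c[2])/r[2]
def proj(s,X):
    c=s['R']@np.array(X)+s['t']; x=c[:2]/c[2]; x=x*(1+s['k1']*(x@x)); return x*K(s)+[s['cx'],s['cy']]
def save(im,n): cv2.imwrite('pics/'+n,cv2.cvtColor(im,cv2.COLOR_RGB2BGR))
E
python3 - <<'E'
from h import *
for n in ['top','side']:
    s=snap(n); save(s['frame'],n+'0.png'); print(n,s['fovy'],s['k1'],-s['R'].T@s['t'])
E
```

```text
pics
top 48.71712273019825 0.05152197759592023 [0.37783255 0.13740381 1.19767511]
side 54.06197686489695 -0.07512518901864441 [ 0.1838548  -0.61333935  0.89080162]
```

View pics/top0.png

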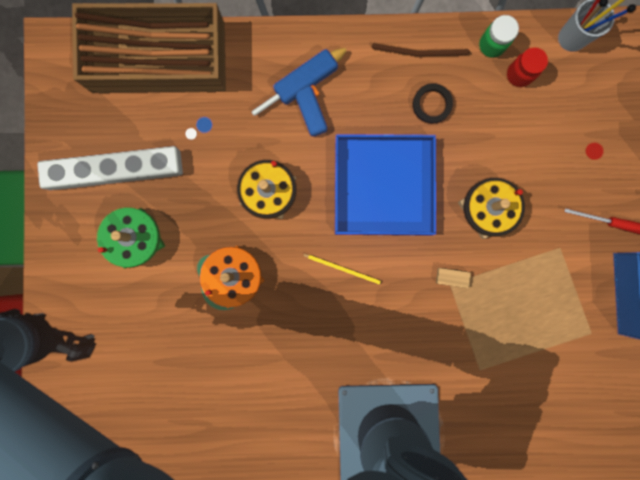

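View pics/side0.png

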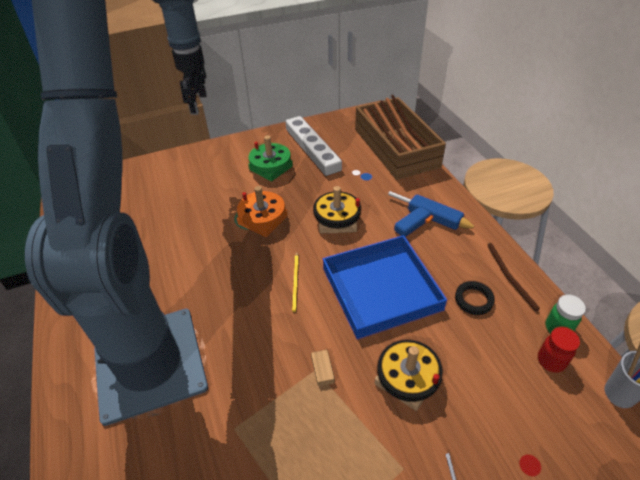

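The two yellow units, top view (266,189) and (495,206), match the description. The green (128,237) and orange (230,277) ones are look-alikes. The tray is at (387,185). The red pegs are at about (275,164) and (518,191).

```bash
cat >> h.py <<'E'
def mask(s,lo,hi): return cv2.inRange(cv2.cvtColor(s['frame'],cv2.COLOR_RGB2HSV),lo,hi)
def blobs(m,a=60):
    cs,_=cv2.findContours(m,cv2.RETR_EXTERNAL,cv2.CHAIN_APPROX_NONE); return [c for c in cs if cv2.contourArea(c)>a]
def circ(s,c,z):
    P=np.array([onz(s,u,v,z)[:2] for u,v in cv2.convexHull(c)[:,0]]).astype(np.float32)
    return cv2.minEnclosingCircle(P)
def red(s): return mask(s,(0,150,70),(6,255,255))|mask(s,(172,150,70),(180,255,255))
E
python3 - <<'E'
from h import *
for n in ['top','side']:
    s=snap(n)
    m=mask(s,(22,150,100),(34,255,255)); m=cv2.morphologyEx(m,cv2.MORPH_CLOSE,np.ones((7,7)))
    for c in blobs(m,400): print(n,'yellow',c[:,0].mean(0).round(),circ(s,c,.052))
    for c in blobs(red(s),8):
        u=c[:,0].mean(0); print(n,'red',u.round(),cv2.contourArea(c),onz(s,*u,.068).round(3))
    for c in blobs(mask(s,(108,150,60),(125,255,255)),3000):
        (q,w,a)=cv2.minAreaRect(c); print(n,'tray',q,w,a,onz(s,*q,.04).round(3),[onz(s,*p,.04)[:2].round(3) for p in cv2.boxPoints((q,w,a))])
s=snap('top'); f=s['frame']
save(np.hstack([cv2.resize(f[149:229,226:306],(400,400),interpolation=2),cv2.resize(f[166:246,455:535],(400,400),interpolation=2)]),'crop.png')
st=manip.read_state(); print(st['eef_pos'],st['orientation'],st['width'],st['force'])
E
```

```text
top yellow [496. 206.] ((0.4938373863697052, -0.23794101178646088), 0.055809445679187775)
top yellow [266. 188.] ((0.5436609983444214, 0.2571859061717987), 0.05618637055158615)
top red [ 19. 372.] 11.0 [0.17  0.767 0.068]
top red [ 11. 304.] 288.5 [0.31  0.785 0.068]
top red [208. 292.] 11.5 [0.322 0.381 0.068]
top red [101. 250.] 14.0 [0.418 0.604 0.068]
top red [625. 225.] 280.5 [ 0.446 -0.501  0.068]
top red [519. 191.] 25.0 [ 0.522 -0.284  0.068]
top red [274. 163.] 16.0 [0.596 0.238 0.068]
top red [594. 151.] 204.0 [ 0.606 -0.445  0.068]
top red [527.  67.] 1041.5 [ 0.791 -0.311  0.068]
top red [590.  11.] 44.0 [ 0.908 -0.447  0.068]
top tray (385.5, 184.5) (99.0, 99.0) 90.0 [ 0.548 -0.004  0.04 ] [array([0.66 , 0.102]), array([ 0.655, -0.116]), array([ 0.437, -0.109]), array([0.441, 0.107])]
side red [530. 465.] 347.5 [ 0.587 -0.491  0.068]
side red [436. 378.] 33.0 [ 0.523 -0.288  0.068]
side red [558. 349.] 1287.0 [ 0.782 -0.33   0.068]
side red [358. 202.] 16.0 [0.596 0.232 0.068]
side red [244. 195.] 14.5 [0.324 0.375 0.068]
side red [256. 144.] 11.0 [0.42  0.598 0.068]
side tray (404.0166320800781, 264.63494873046875) (113.6314468383789, 148.24110412597656) 64.53665161132812 [0.617 0.01  0.04 ] [array([0.438, 0.154]), array([0.881, 0.241]), array([ 0.784, -0.125]), array([ 0.429, -0.158])]
[0.27427192 0.5890003  0.24789738] [-4.65740913e-05  2.16133598e-01  9.76363720e-01 -3.90644692e-04] 0.08529174181245062 [-0.28051654  0.26564077 -0.37363403]
```

View pics/crop.png

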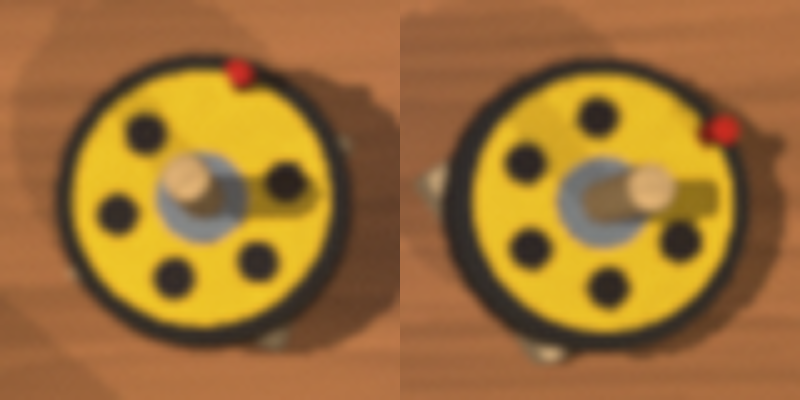

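Left unit L has its centre at (0.543,0.257) and peg at (0.596,0.235), a radius of 57 mm. Right unit R has its centre at (0.494,-0.238) and peg at (0.522,-0.286), a radius of 56 mm. Both fit the given 54 mm. The tray centre is (0.548,-0.004). I'll go to L's peg first with the fingers shut.

Call:
carry_out:
  steps:
    - [-1,-6,-2,0,0]
    - [-1,-12,-4,0,0]
    - [-1,-18,-6,0,0]
    - [-1,-24,-8,2,0]
    - [-1,-30,-10,4,0]
    - [-1,-36,-12,6,0]
    - [-1,-42,-14,8,0]
    - [-1,-44,-14.5,10,0]

```text
time: 1.25
eef_pos: [0.6149, 0.2686, 0.1481]
orientation: [0.001, 0.218, 0.976, -0.0]
force: [0.5, 0.1, -0.4]
width: -0.0002
grasp_force: 0.0
```

```bash
cat >> h.py <<'E'
from scipy.spatial.transform import Rotation as Ro
def rel(pts):
    st=manip.read_state(); q=st['orientation']; R=Ro.from_quat([q[1],q[2],q[3],q[0]]).as_matrix()
    print('tcp',np.round(st['eef_pos'],4),'x',R[:,0].round(3),'y',R[:,1].round(3),'t',st['time'],'F',np.round(st['force'],1),'w',st['width'])
    for p in pts: print(p,((np.array(p)-st['eef_pos'])@R*100).round(1))
E
python3 - <<'E'
from h import *
C=np.array([.543,.257])
rel([[*(C+.056*np.array([np.cos(a),np.sin(a)])).round(4),.078] for a in np.linspace(.36,-.95,7)])
s=snap('wrist'); save(s['frame'],'w1.png'); print(proj(s,[.596,.235,.074]),proj(s,[.543,.257,.115]))
E
```

```text
tcp [0.6149 0.2686 0.1481] x [-0.905  0.425 -0.002] y [0.425 0.905 0.   ] t 1.25 F [ 0.5  0.1 -0.4] w -0.00023226017272843992
[np.float64(0.5954), np.float64(0.2767), 0.078] [ 2.1 -0.1  7. ]
[np.float64(0.5984), np.float64(0.2649), 0.078] [ 1.3 -1.   7. ]
[np.float64(0.5988), np.float64(0.2527), 0.078] [ 0.8 -2.1  7. ]
[np.float64(0.5966), np.float64(0.2407), 0.078] [ 0.5 -3.3  7. ]
[np.float64(0.5918), np.float64(0.2295), 0.078] [ 0.4 -4.5  7. ]
[np.float64(0.5847), np.float64(0.2196), 0.078] [ 0.7 -5.7  7. ]
[np.float64(0.5756), np.float64(0.2114), 0.078] [ 1.1 -6.8  7. ]
[263.93687875 260.43586827] [235.43332441 176.19689178]
```

View pics/w1.png

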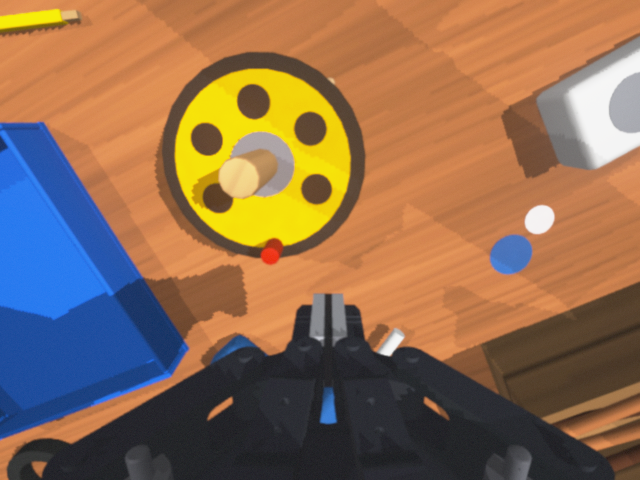

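The wrist view confirms L: peg at (270,254), post top at (240,178), both within about 3 mm of prediction. Next I lower to just counter-clockwise of the peg.

Call:
carry_out:
  steps:
    - [-1,2,0.3,3,0]
    - [-1,2,0.3,6,0]
    - [-1,2,0.3,7,0]
    - [-1,2,0.3,7,0]

```text
time: 1.8
eef_pos: [0.5952, 0.283, 0.0781]
orientation: [-0.0, 0.216, 0.976, -0.0]
force: [0.7, 0.2, 1.1]
width: 0.0001
grasp_force: 0.0
```

Call:
carry_out:
  steps:
    - [-1,-0.8,-1.2,0,0]
    - [-1,-1.3,-2.4,0,0]
    - [-1,-1.6,-3.6,0,0]
    - [-1,-1.7,-4.8,0,0]
    - [-1,-1.4,-6,0,0]
    - [-1,-1,-7.2,0,0]

```text
time: 2.55
eef_pos: [0.5732, 0.2134, 0.0784]
orientation: [0.0, 0.216, 0.976, 0.0]
force: [0.7, 1.1, -0.7]
width: 0.0
grasp_force: 0.3
```

```bash
cat >> h.py <<'E'
def pegs(c,tag=''):
    for n in ['wrist','top','side']:
        s=snap(n); t=manip.read_state()['time']
        for b in blobs(red(s),3):
            p=onz(s,*b[:,0].mean(0),.068)[:2]; d=p-c; r=np.hypot(*d)
            if .04<r<.07: print(tag,n,round(t,2),'peg ang',round(np.arctan2(d[1],d[0]),2),'r',r.round(3),cv2.contourArea(b))
E
python3 - <<'E'
from h import *
C=np.array([.543,.257])
for i in range(3): pegs(C)
rel([])
E
```

```text
wrist 2.6 peg ang -1.35 r 0.053 904.5
 side 2.7 peg ang -1.4 r 0.062 14.5
 wrist 2.75 peg ang -1.38 r 0.053 904.0
 side 2.85 peg ang -1.4 r 0.062 11.5
 wrist 2.9 peg ang -1.38 r 0.053 909.5
 side 3.0 peg ang -1.4 r 0.062 13.5
tcp [0.5741 0.214  0.0783] x [-0.907  0.422 -0.   ] y [0.422 0.907 0.   ] t 3.0 F [ 0.1 -1.  -0.5] w 0.00021044761704034381
```

L's peg stopped at once, at -1.38 from -0.39 (about 1 rad), still touching the finger, so it looks binding. I'll check R the same way.

Call:
carry_out:
  steps:
    - [-1,0,0,-6,0]
    - [-1,-1,-2,-10,0]
    - [-1,-3,-8,-10,0.15]
    - [-1,-5.5,-14,-10,0.3]
    - [-1,-8,-20,-10,0.45]
    - [-1,-10.5,-26,-10,0.6]
    - [-1,-13,-32,-10,0.6]
    - [-1,-15,-38,-10,0.6]

```text
time: 4.0
eef_pos: [0.5508, -0.1844, 0.1785]
orientation: [0.0, 0.495, 0.869, 0.0]
force: [0.7, 1.1, 0.5]
width: -0.0003
grasp_force: 0.0
```

```bash
python3 - <<'E'
from h import *
pegs(np.array([.543,.257]),'L');
s=snap('top'); m=cv2.morphologyEx(mask(s,(22,150,100),(34,255,255)),cv2.MORPH_CLOSE,np.ones((7,7)))
for c in blobs(m,400): print(circ(s,c,.052))
C=np.array([.494,-.238]); pegs(C,'R')
rel([[*(C+.056*np.array([np.cos(a),np.sin(a)])).round(4),.078] for a in np.linspace(-.29,-1.6,7)])
E
```

```text
L top 4.1 peg ang -1.39 r 0.057 15.5
L side 4.15 peg ang -1.41 r 0.062 13.0
((0.4938240945339203, -0.23859433829784393), 0.05667100474238396)
((0.5437234044075012, 0.2570348083972931), 0.05587511137127876)
R wrist 4.25 peg ang -0.98 r 0.052 297.0
R top 4.3 peg ang -1.08 r 0.056 7.5
R side 4.35 peg ang -1.07 r 0.058 29.5
tcp [ 0.5511 -0.1806  0.1781] x [-0.512  0.859  0.001] y [0.859 0.512 0.   ] t 4.35 F [-0.2  0.3  0.2] w -6.588531109121518e-05
[np.float64(0.5477), np.float64(-0.254), 0.078] [-6.1 -4.1 10. ]
[np.float64(0.5429), np.float64(-0.2653), 0.078] [-6.9 -5.  10. ]
[np.float64(0.5359), np.float64(-0.2752), 0.078] [-7.4 -6.2 10. ]
[np.float64(0.5268), np.float64(-0.2834), 0.078] [-7.6 -7.4 10. ]
[np.float64(0.5162), np.float64(-0.2894), 0.078] [-7.6 -8.6 10. ]
[np.float64(0.5045), np.float64(-0.293), 0.078] [-7.3 -9.8 10. ]
[np.float64(0.4924), np.float64(-0.294), 0.078] [ -6.7 -10.9  10. ]
```

Call:
carry_out:
  steps:
    - [-1,-6,-3.8,0,0]
    - [-1,-6,-3.8,5,0]
    - [-1,-6,-3.8,10,0]
    - [-1,-6,-3.8,10,0]
    - [-1,-6,-3.8,10,0]

```text
time: 4.97
eef_pos: [0.55, -0.253, 0.0799]
orientation: [0.001, 0.494, 0.869, 0.0]
force: [0.4, -0.4, -0.2]
width: 0.0001
grasp_force: 0.0
```

Call:
carry_out:
  steps:
    - [-1,-0.9,-1.2,0,0]
    - [-1,-1.4,-2.4,0,0]
    - [-1,-1.6,-3.6,0,0]
    - [-1,-1.6,-4.8,0,0]
    - [-1,-1.3,-6,0,0]
    - [-1,-0.7,-7.1,0,0]

```text
time: 5.72
eef_pos: [0.49, -0.296, 0.0783]
orientation: [-0.0, 0.495, 0.869, -0.0]
force: [-0.7, 0.8, -0.2]
width: -0.0001
grasp_force: 0.0
```

```bash
python3 - <<'E'
from h import *
C=np.array([.494,-.238])
for i in range(4): pegs(C)
rel([])
E
```

```text
wrist 5.78 peg ang -2.49 r 0.054 623.5
 top 5.83 peg ang -2.58 r 0.056 23.0
 side 5.88 peg ang -2.63 r 0.057 28.5
 wrist 5.92 peg ang -2.83 r 0.054 660.0
 top 5.97 peg ang -2.93 r 0.057 23.5
 side 6.03 peg ang -2.95 r 0.056 30.0
 wrist 6.08 peg ang -3.14 r 0.054 725.5
 top 6.12 peg ang 3.04 r 0.057 18.0
 side 6.17 peg ang 3.01 r 0.055 33.0
 wrist 6.22 peg ang 2.84 r 0.055 770.5
 top 6.28 peg ang 2.76 r 0.057 21.0
 side 6.33 peg ang 2.72 r 0.054 33.5
tcp [ 0.4912 -0.2958  0.0783] x [-0.51  0.86 -0.  ] y [0.86 0.51 0.  ] t 6.325 F [-0.6 -0.6 -0. ] w -0.00032664353356002136
```

R coasts on (-2.49 to 2.72 in half a second, no finger contact), so R is free and L binds. I'll lift off and go to L's post.

Call:
carry_out:
  steps:
    - [-1,0,0,-6,0]
    - [-1,2,1.5,-11,0]
    - [1,7,5,-11,0]
    - [1,12,9,-11,0]
    - [1,17,12.5,-11,0]
    - [1,22,16,-11,0]
    - [1,27,20,-11,0]
    - [1,32,23.5,-11,0]

```text
time: 7.32
eef_pos: [0.5303, 0.1012, 0.1886]
orientation: [0.0, 0.495, 0.869, 0.0]
force: [1.3, -0.6, -0.7]
width: 0.0854
grasp_force: 0.0
```

Call:
carry_out:
  steps:
    - [1,5,4,0,0]
    - [1,10,8,0,0]
    - [1,12.5,9.2,0,0]
    - [1,12.5,9.2,0,0]
    - [1,12.5,9.2,0,0]

```text
time: 7.95
eef_pos: [0.5456, 0.2524, 0.1882]
orientation: [0.0, 0.495, 0.869, -0.0]
force: [-0.3, -1.2, -0.1]
width: 0.0854
grasp_force: 0.0
```

```bash
python3 - <<'E'
from h import *
rel([[.5437,.257,.096]])
s=snap('wrist'); save(s['frame'],'w2.png'); print(proj(s,[.5437,.257,.115]))
E
```

```text
tcp [0.5456 0.2524 0.1882] x [-0.509  0.861 -0.001] y [ 0.861  0.509 -0.001] t 7.95 F [-0.3 -1.2 -0.1] w 0.0853587240469813
[0.5437, 0.257, 0.096] [0.5 0.1 9.2]
[328.0804529 258.7597357]
```

View pics/w2.png

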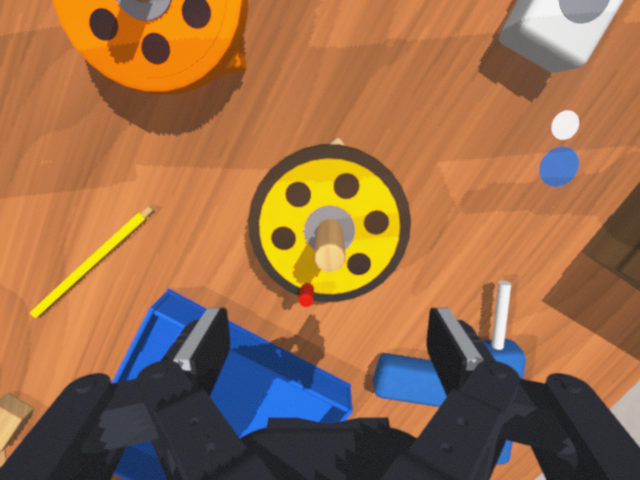

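The post top is at (330,258), against a prediction of (328,259). I'll descend and grip.

Call:
carry_out:
  steps:
    - [1,0.5,0.1,4,0]
    - [1,0.5,0.1,8,0]
    - [1,0.5,0.1,9.2,0]
    - [1,0.5,0.1,9.2,0]
    - [-1,0.5,0.1,9.2,0]
    - [-1,0.5,0.1,9.2,0]
    - [-1,0.5,0.1,9.2,0]
    - [-1,0.5,0.1,9.2,0]
  force: 60

```text
time: 9.0
eef_pos: [0.5435, 0.2583, 0.0967]
orientation: [-0.0, 0.495, 0.869, -0.0]
force: [-2.1, -0.9, 4.4]
width: 0.0186
grasp_force: 58.3
```

Call:
carry_out:
  steps:
    - [-1,0,0,0,0]
    - [-1,0,0,-2,0]
    - [-1,0,0,-5,0]
    - [-1,0,0,-9,0]
    - [-1,0,0,-9,0]

```text
time: 9.62
eef_pos: [0.5459, 0.2594, 0.1897]
orientation: [0.002, 0.495, 0.869, 0.003]
force: [0.2, -0.0, -7.1]
width: 0.0184
grasp_force: 59.4
```

```bash
python3 - <<'E'
from h import *
rel([[.548,-.004,.19],[.548,-.004,.103]])
E
```

```text
tcp [0.5459 0.2594 0.1897] x [-0.51  0.86 -0.  ] y [0.86  0.51  0.007] t 9.625 F [ 0.2 -0.  -7.1] w 0.018350829084248416
[0.548, -0.004, 0.19] [-22.8 -13.2  -0.1]
[0.548, -0.004, 0.103] [-22.8 -13.3   8.6]
```

Lifted: 7 N down against a weight of 6.4 N. I'll carry it gently to the tray, with its underside at about 94 mm, clear of the walls.

Call:
carry_out:
  steps:
    - [-1,-1.5,-0.9,0,0]
    - [-1,-4.5,-2.6,0,0]
    - [-1,-8,-4.7,0,0]
    - [-1,-11.5,-6.7,0,0]
    - [-1,-15,-8.7,0,0]
    - [-1,-18.5,-10.7,0,0]
    - [-1,-21.3,-12.4,0,0]
    - [-1,-22.8,-13.2,0,0]

```text
time: 10.62
eef_pos: [0.5444, -0.0086, 0.1847]
orientation: [-0.001, 0.497, 0.868, -0.002]
force: [0.4, 1.3, -5.1]
width: 0.0187
grasp_force: 59.3
```

Call:
carry_out:
  steps:
    - [-1,0,0,0,0]
    - [-1,0,0,0,0]
    - [-1,0,0,2,0]
    - [-1,0,0,4,0]
    - [-1,0,0,6,0]
    - [-1,0,0,7.5,0]
    - [-1,0,0,7.5,0]

```text
time: 11.5
eef_pos: [0.5457, -0.0039, 0.1103]
orientation: [-0.001, 0.494, 0.869, -0.0]
force: [0.2, 0.1, -6.4]
width: 0.0184
grasp_force: 59.3
```

```bash
python3 - <<'E'
from h import *
rel([[.548,-.004,.1015]])
s=snap('side'); save(s['frame'][180:420,250:570].repeat(2,0).repeat(2,1),'s2.png')
E
```

```text
tcp [ 0.5457 -0.0039  0.1103] x [-0.511  0.859  0.001] y [ 0.859  0.511 -0.002] t 11.5 F [ 0.2  0.1 -6.4] w 0.018398522683197638
[0.548, -0.004, 0.1015] [-0.1  0.2  0.9]
```

View pics/s2.png

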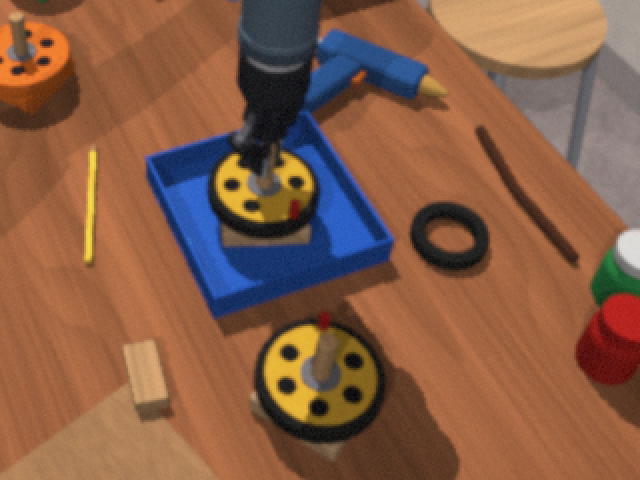

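The unit hangs upright, centred in the tray (crop 265,190), about 8 mm above the floor. The free unit is still standing at (320,375). I'll lower in small steps until it touches.

Call:
carry_out:
  steps:
    - [-1,0,0,0.4,0]
    - [-1,0,0,0.7,0]
    - [-1,0,0,0.9,0]
    - [-1,0,0,0.9,0]

```text
time: 12.05
eef_pos: [0.5464, -0.0051, 0.1022]
orientation: [-0.0, 0.495, 0.869, -0.0]
force: [0.2, -0.3, -7.1]
width: 0.0186
grasp_force: 59.4
```

Call:
carry_out:
  steps:
    - [-1,0,0,0.1,0]
    - [-1,0,0,0.15,0]
    - [-1,0,0,0.15,0]

```text
time: 12.42
eef_pos: [0.5465, -0.0053, 0.1017]
orientation: [0.0, 0.495, 0.869, 0.0]
force: [-4.9, 0.1, 5.9]
width: 0.0188
grasp_force: 61.1
```

Contact: the force went from -7 to +6 N. I'll release and withdraw straight up.

Call:
carry_out:
  steps:
    - [-0.4,0,0,0,0]
    - [0.3,0,0,0,0]
    - [1,0,0,0,0]
    - [1,0,0,0,0]
    - [1,0,0,-3,0]
    - [1,0,0,-8,0]
    - [1,0,0,-12,0]
    - [1,0,0,-12,0]

```text
time: 13.42
eef_pos: [0.5487, -0.0051, 0.224]
orientation: [0.003, 0.495, 0.869, 0.002]
force: [-0.8, 0.4, -0.4]
width: 0.0854
grasp_force: 0.0
```

```bash
python3 - <<'E'
from h import *
rel([])
s=snap('side'); save(s['frame'][180:420,250:570].repeat(2,0).repeat(2,1),'s3.png')
for n in ['side','top']:
    s=snap(n); m=cv2.morphologyEx(mask(s,(22,150,100),(34,255,255)),cv2.MORPH_CLOSE,np.ones((7,7)))
    for c in blobs(m,400): print(n,circ(s,c,.052),circ(s,c,.057))
E
```

```text
tcp [ 0.5487 -0.0051  0.224 ] x [-0.51   0.86  -0.003] y [0.86  0.51  0.006] t 13.425 F [-0.8  0.4 -0.4] w 0.08537893965113601
top ((0.4950118064880371, -0.24419286847114563), 0.054643917828798294) ((0.49450039863586426, -0.24252748489379883), 0.054405875504016876)
top ((0.5474181175231934, -0.00690078129991889), 0.0554240420460701) ((0.5466781258583069, -0.006270966492593288), 0.055182456970214844)
```

View pics/s3.png

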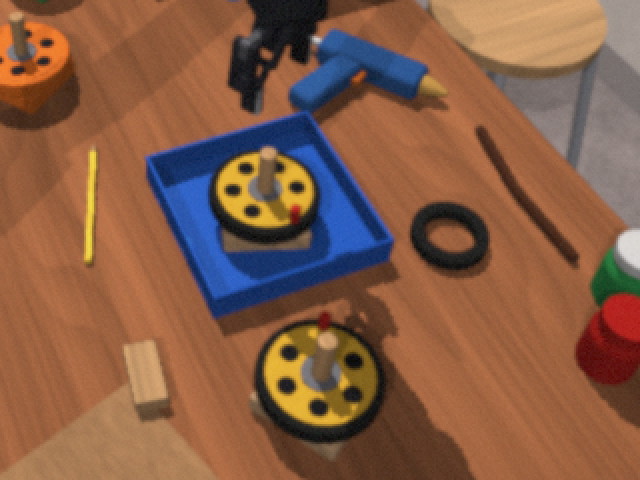

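The binding unit stands upright in the tray (crop 265,190), about 3 mm off centre. The free unit stands within about 6 mm of where it started. The gripper is clear, so I'll hand in.

```bash
python3 -c "
from station import manip
print(manip.hand_in())"
```

```text
the job is handed in; nothing more can be done
None
```

I handed the job in: the left wheel was the one that binds and its unit now stands upright in the blue tray about 3 mm off centre, the right unit runs free and was left on the bench, and the hand-in returned no verdict.

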